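# Close and lock the heat sink clamp

### The arm

A 6-joint arm with a two-finger parallel gripper is mounted at the origin on the work surface. World frame = base frame: x ahead of the robot, y to its left, z up, the work surface at z = 0. Lengths are in m, angles in rad, forces in N, time in s.
With the tool pointing down it reaches from about 0.25 to 0.85 m from the base axis. Payload 12.5 kg.
Tool frame: the origin (TCP) lies on the front face of the gripper's body, between the roots of the fingers; the fingertips stand 84 mm ahead of it and the grasp point (between the pads) lies 65 mm ahead of it; z points along the fingers, x is the direction in which the jaws open and shut, and the axes are right-handed (so a half turn about z gives the same grasp; the last joint's range is limited). The gripper opens to 93 mm and grips with 3 to 60 N. Pads are 15 mm wide; open, the fingers measure 128 mm over their backs; the gripper's body (75 mm by 188 mm) begins 65 mm behind the grasp point.
Start: joints at [1.102, 0.351, 1.652, -0, 1.139, -0.085], TCP at [0.206, 0.51, 0.303] pointing down, gripper open.
Joint ranges: [-2.75, 2.75], [-0.79, 2.1], [0.01, 2.65], [-1.57, 4.71], [0.07, 3.14], [-2.87, 2.87]. Speed limits (rad/s): [2.22, 2.22, 2.79, 3.14, 3.14, 3.14].

### API

Orientations are given as a unit quaternion [w, x, y, z].
In Python, from plant import r gives the robot as it stands.
- The arm moves only by the tool apply_moves, never from a script. Its argument "targets" is one flat list of numbers, 6 for each row, row after row: the shift along the world's x, y, z each as a share of 0.6 m, from -1 to 1, then the turn, a rotation vector about the world's x, y, z each as a share of 30 degrees, from -1 to 1. A call has 1 to 20 rows; each row shifts and turns the commanded pose from where the row before left it; what a row does not reach is not made up. A row lasts 1/8 s, in which the tool goes at most 62.5 mm and 10.7 degrees, less where a joint would pass 70% of its speed; a pose out of reach is approached as far as the arm can. A call with a number of a shift or a turn outside -1 to 1 is refused whole. A call with a gripper value outside its range is refused whole. "gripper" is the closure, from -1 (fully open) to 1 (shut), set as the call begins (left out, the last holds). The fingers move at their own pace and stop on an object; the grip force is fixed at half the most. Time passes only in rows, so rows that do not move let the fingers close. It gives the time, the measured TCP pose, the force and the opening at its end, in the units of the state.
- r.get_state(): the state, without advancing time (a new reading comes with each control period).
- r.grab_frame(name): name is "side" or "top"; returns (picture, depth): 480x640x3 uint8, red, green, blue; 480x640 float32, m along the optical axis (not along the pixel's ray), 0 where there is no reading.
- r.camera_model(name): a dict with "intrinsics" (3x3 intrinsics, pixels), "k1" (the pictures are not rectified: a ray, as slopes to the right and down, at radius r is drawn at 1 + k1 r^2 times it, then the intrinsics apply), "rvec" (rotation vector, rad) and "tvec" (3), from world to camera coordinates, as OpenCV has them. Camera axes: x right, y down, z forward; pixel columns grow to the right and rows downward; lengths in m; the calibration is good to about 2 mm. A picture is of the moment at which its call begins. camera_model takes no time and is no camera call.
- r.close_job(): hands the job in, once; it reports no verdict.
The state is a dict: "time_s": time; "joints": joint angles; "joint_velocities": joint speeds; "effort": joint torques, N m; "ee_pos": TCP position; "tool_rot": TCP orientation; "ft_force": force on the tool from outside, world axes, zero at the start; "wrist_torque": the same for the moment, N m; "grip_width": finger opening in m.
Only numpy, scipy, OpenCV 4.12 (cv2) and the standard library are available. Lean on these libraries where they do the work, as an engineer would, in place of code of your own. Each camera call takes 0.05 s, during which the arm holds its last target.

### The job

Clamp the heat sink in the assembly jig: push the jig's black knob along the L-shaped slot to the corner, so that the jaw slides the heat sink up to the stop, then push the knob sideways to the very end of the slot's other leg to lock it. Push only the knob: do not touch the heat sink with the robot, do not lift it, and leave everything else on the bench where it is.

Things in the scene. Friction and masses are not known exactly. Their poses are not given: they have to be found in the camera images.
- jig: Clamping jig fixed to the bench. Origin on the bench, right under the slot's corner; x axis along the slot's first leg towards heat sink and stop, y along the second (locking) leg, z up. Dark steel base plate, x -100..190, y -85..95 mm, 12 mm thick; aluminium slot plate, x -90..30, y -75..85 mm, top 30 mm above the bench (screw heads at y -68 and 75 rise 3 mm more).
- corner (a point): Corner of the L-shaped slot: where the centre lines of its two legs cross, on the plate's top, 30 mm above the bench, at jig x 0, y 0. The slot is 15 mm wide; in the first leg the knob's axis travels from jig x -60 to 0 mm at y 0.
- slot_end (a point): Where the knob's axis stands when fully locked, at the end of the slot's second leg: jig x 0, y 45 mm, on the plate's top, 30 mm above the bench.
- stop (a point): Top edge of the steel stop bar's inner face, at jig x 172, y 0, 36 mm above the bench. Guide rails 22 mm high run along both sides of the heat sink (inner faces at jig y -53 and 53 mm).
- knob (a point): Black plastic cylindrical knob on the follower pin, diameter 24 mm, standing upright out of the slot, from 33 to 75 mm above the bench; this point is on its axis, 54 mm above the bench. It moves only level, as the slot lets it (2.5 mm play either side); it cannot be lifted.
- clamp (a joint): Travel of knob, carriage and jaw along the jig's x, m: 0 fully open, 0.0625 at the end (locking leg entered from about 0.058). Starts anywhere from 0 to 0.018. Friction about 2 N, no spring: stays where it is left. The jaw is a steel bar 90 mm wide, 14 mm thick, top 36 mm above the bench, front face at jig x = 48 mm + this value.
- pin (a joint): Travel of the knob along the jig's y in the locking leg, m: 0 in the first leg, 0.045 at the end of the locking leg. Plain friction of about 1.5 N, no spring.
- sink_center (a point): Centre of the heat sink lying loose on the jig between jaw and stop, 15 mm above its underside (27 mm above the bench): finned aluminium block, 60 mm along the jig's x, 100 mm along y, 30 mm high, five black transistors 5 mm high on top, 0.3 kg. Against the stop its centre is at jig x 142 mm; a fully closed jaw leaves it about 1.5 mm short.
- spare: Bystander: spare finned heat sink 70 x 120 x 35 mm on the bench. Origin centre of underside.
- bin_a: Bystander: small blue parts bin 110 x 85 x 50 mm with brass screws. Origin centre of underside.
- bin_b: Bystander: small blue parts bin 110 x 85 x 50 mm with white pads. Origin centre of underside.
- tub: Bystander: white plastic jar, diameter 54 mm, 55 mm high, standing beside the jig on its negative y side. Origin centre of underside.
- driver: Bystander: screwdriver lying beside the jig on its positive y side, about parallel to the jig's x.
- lid: Bystander: shallow white plastic lid, diameter 110 mm, 16 mm high, on the cardboard. Origin centre of underside.
- spatula: Bystander: spatula lying on a small piece of cardboard.
- pliers: Bystander: small pliers lying on the bench, about 110 mm long.
Mind the look-alikes: they are no part of the job. What is shaped like the part that bears sink_center but orange is not meant.

How it is judged:
On the way, in this order (a step that is already met when the one before it is completed fails the run):
1. the knob has reached the corner and the jaw has slid the heat sink up to the stop (value of joint clamp above 0.057 m and value of joint pin below 0.025 m and x of sink_center in the frame of jig between 0.134 and 0.147 m and y of sink_center in the frame of jig between -0.008 and 0.008 m), for 0.1 s.
2. the knob is at the end of the locking leg (value of joint clamp above 0.055 m and value of joint pin above 0.04 m), for 0.2 s.
At the end, for the whole second after the job is handed in: The knob is within 5 mm of the end of the locking leg (pin above 0.040, clamp above 0.055); the clamp is at rest and the heat sink lies in the jig within 8 mm of the stop (centre at jig x 134 to 147 mm) and within 8 mm of the middle (all of step 2 and velocity of joint clamp below 0.005 m/s and x of sink_center in the frame of jig between 0.134 and 0.147 m and y of sink_center in the frame of jig between -0.008 and 0.008 m); the robot touches nothing.
It fails at once if the robot touches the heat sink (contact force between any of the fingers, the arm and sink above 1 N).
It fails at once if the heat sink is lifted or tipped (height (world z) of sink_center above 0.037 m or angle between sink_center's own z axis and vertical above 0.2 rad).
It fails at once if another thing on the bench is moved (distance of any of spare, bin_a, bin_b, tub, driver, lid, spatula, pliers from where it was at the start of the episode above 0.02 m).
It also fails if it takes over 42 s, if anything falls off the work surface, if the arm or the gripper's body presses on something with over 40 N, if the wrist force passes 120 N, or if a joint passes its speed limit or range.

## Working session

There is one attempt and no reset: what is moved stays moved. The work goes in short steps, Python scripts to look and compute and a tool call to move; the robot and the scene stay as the last step left them, time stands still between calls to the robot, and variables do not carry over. Pictures are saved under pics/ and viewed, and the job is handed in when it is done.

Besides the shell and the picture viewer there is one more tool, called after ">>>" as a command line: name --argument value ..., lists and objects as JSON in quotes. apply_moves: Moves the arm, as the interface text tells. Its arguments: {"type":"object","properties":{"targets":{"type":"array"},"gripper":{"type":"number"}},"required":["targets"]}

```bash
mkdir -p pics; python3 - <<'E'
from plant import r
import cv2,numpy as np
for n in("top","side"):
    p,d=r.grab_frame(n); cv2.imwrite(f"pics/{n}0.png",p[:,:,::-1]); np.save(f"{n}0.npy",d); print(n,r.camera_model(n))
print(r.get_state())
E
```

```text
top {'intrinsics': array([[555.58475059,   0.        , 306.90403243],
       [  0.        , 555.58475059, 234.85198155],
       [  0.        ,   0.        ,   1.        ]]), 'k1': 0.054350211180541105, 'rvec': array([ 2.1201206 , -2.13229659,  0.20987497]), 'tvec': array([0.00567505, 0.53142612, 1.37490552])}
side {'intrinsics': array([[439.21008619,   0.        , 330.01489261],
       [  0.        , 439.21008619, 232.51115674],
       [  0.        ,   0.        ,   1.        ]]), 'k1': 0.010816138967639291, 'rvec': array([ 2.26137674, -0.57607005,  0.22095182]), 'tvec': array([-0.4233686 ,  0.21640266,  0.97577225])}
{'time_s': 0.1, 'joints': array([ 1.10236880e+00,  3.51183628e-01,  1.65234505e+00,  1.29664304e-05,
        1.13908787e+00, -8.45454704e-02]), 'joint_velocities': array([ 0.00029755, -0.00114005, -0.00016383,  0.00053642,  0.00123946,
       -0.00120688]), 'effort': array([ 3.47504456e-04, -4.98025525e+01, -2.85704952e+01,  7.00059836e-02,
        2.39072746e-02, -3.08632411e-05]), 'ee_pos': array([0.2058366 , 0.50979912, 0.30226024]), 'tool_rot': array([ 2.44294781e-04,  8.29013713e-01,  5.59228041e-01, -4.49941296e-04]), 'ft_force': array([-0.00042925,  0.14787174, -0.30084414]), 'wrist_torque': array([ 0.00914817, -0.04762523,  0.00115545]), 'grip_width': 0.0930460647776506}
```

View pics/top0.png

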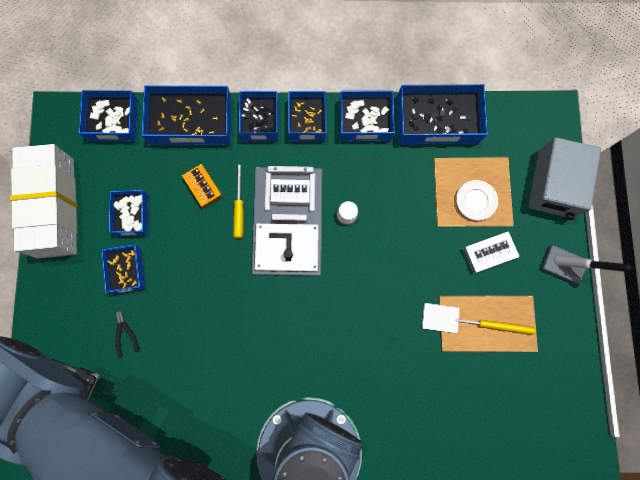

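View pics/side0.png

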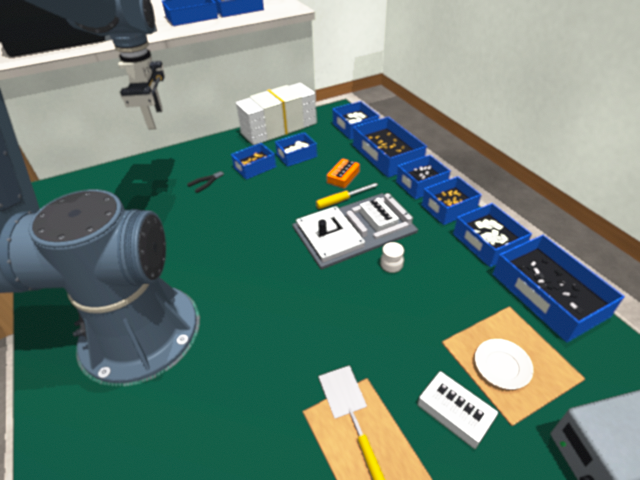

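The top view shows the jig around (288,220), with the knob near (288,252) and the slot running up to about (288,236) and then left. There are three candidate heat sinks:
- The silver one inside the jig at (290,189). This is the one meant.
- The orange look-alike at (202,186).
- The white/silver spare at (492,252).

Next I'll enlarge the jig to confirm.

```bash
cat > h.py <<'E'
import cv2,numpy as np
from plant import r
def ray(n,u,v):
    m=r.camera_model(n);K=m["intrinsics"];R=cv2.Rodrigues(m["rvec"])[0];t=m["tvec"]
    p=cv2.undistortPoints(np.array([[[u,v]]],float),K,np.array([m["k1"],0,0,0,0.]))[0,0]
    return -R.T@t, R.T@np.array([p[0],p[1],1.])
def onz(n,u,v,z):
    c,d=ray(n,u,v); return c+d*(z-c[2])/d[2]
def proj(n,P):
    m=r.camera_model(n)
    return cv2.projectPoints(np.array(P,float).reshape(-1,3),m["rvec"],m["tvec"],m["intrinsics"],np.array([m["k1"],0,0,0,0.]))[0][:,0]
E
python3 - <<'E'
import cv2
a=cv2.imread("pics/top0.png");cv2.imwrite("pics/topc.png",cv2.resize(a[160:280,220:370],None,fx=5,fy=5,interpolation=cv2.INTER_CUBIC))
a=cv2.imread("pics/side0.png");cv2.imwrite("pics/sidec.png",cv2.resize(a[180:280,285:425],None,fx=5.5,fy=5.5,interpolation=cv2.INTER_CUBIC))
E
```

```text
(no output)
```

View pics/topc.png

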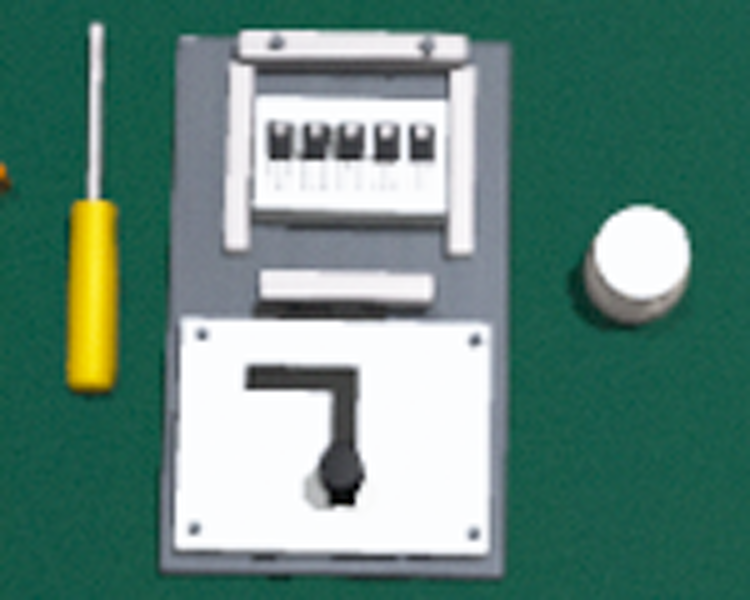

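View pics/sidec.png

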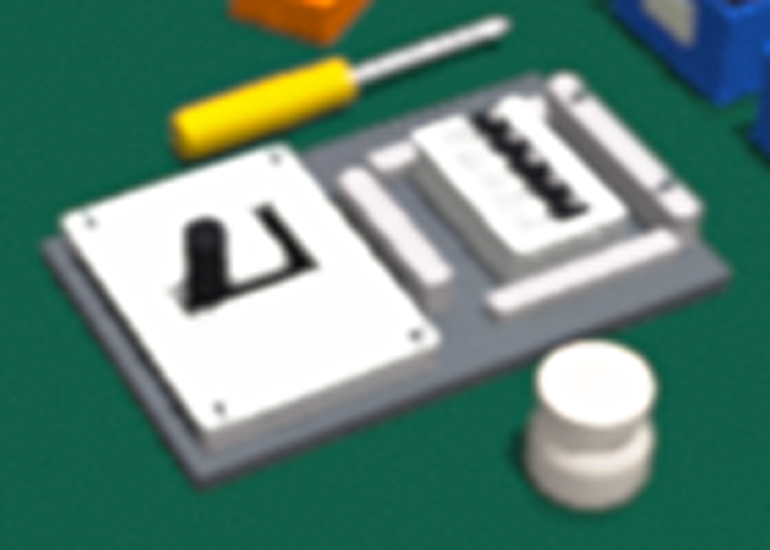

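The crop confirms the silver sink between the guide rails at crop (350,150). The knob top is at crop (342,465). The slot corner is near crop (345,377) and the slot end near (250,377). I'll fit the jig pose from the plate corners and locate the knob.

```bash
python3 - <<'E'
from h import *
f=lambda x,y:(220+(x+.5)/5-.5,160+(y+.5)/5-.5)
pts=[((182,318),(30,85,30)),((491,322),(30,-75,30)),((489,554),(-90,-75,30)),((174,551),(-90,85,30)),
((180,36),(190,95,12)),((512,42),(190,-85,12)),((505,577),(-100,-85,12)),((161,573),(-100,95,12)),((345,377),(0,0,30))]
W=np.array([onz("top",*f(*p),j[2]/1e3)[:2] for p,j in pts]);J=np.array([j[:2] for p,j in pts])/1e3
wc,jc=W.mean(0),J.mean(0);H=(J-jc).T@(W-wc);th=np.arctan2(H[0,1]-H[1,0],H[0,0]+H[1,1])
R=np.array([[np.cos(th),-np.sin(th)],[np.sin(th),np.cos(th)]]);o=wc-R@jc
print("th",np.degrees(th),"o",o);print(np.round((W-(J@R.T+o))*1e3,1))
tj=lambda w:np.round(R.T@(w[:2]-o)*1e3,1)
g=lambda x,y:(285+(x+.5)/5.5-.5,180+(y+.5)/5.5-.5)
print("knob",tj(onz("top",*f(342,463),.075)),"side",tj(onz("side",*g(205,229),.075)))
print("side corner",tj(onz("side",*g(312,264),.03)))
for p in[(434,338),(280,145),(60,222),(208,440)]:print("side plate",tj(onz("side",*g(*p),.03)))
print("jaw front top",tj(onz("top",*f(347,271),.036)))
for p in[(255,97),(448,97),(445,215),(253,212)]:print("sink",tj(onz("top",*f(*p),.042)))
for n,p,z in(("tub",(642,253),.055),("driver",(92,390),.02),("drvr tip",(96,30),.01)):print(n,tj(onz("top",*f(*p),z)))
np.savez("jig.npz",R=R,o=o)
E
```

```text
th -1.2724909487560847 o [0.5341984  0.04969635]
[[ 0.8  1.1]
 [ 1.5 -0.2]
 [-0.4 -0.6]
 [-1.5  1.2]
 [-0.3 -1.2]
 [-0.3 -0.1]
 [ 0.   0.4]
 [-0.9 -0.9]
 [ 1.   0.4]]
knob [-51.5  -0.4] side [-50.7  -3.4]
side corner [ 4.5 -4.3]
side plate [ 30.7 -76.1]
side plate [32.  82.6]
side plate [-90.6  81.2]
side plate [-90.9 -85.3]
jaw front top [56.1  0.4]
sink [147.6  50.6]
sink [149.5 -50.8]
sink [ 85.6 -50.2]
sink [85.4 49.9]
tub [  63.9 -152. ]
driver [ -6.3 132.7]
drvr tip [192.9 139.3]
```

The jig fit is consistent to about 1.5 mm: yaw −1.27° and corner at world (0.534, 0.050). The knob is at jig (−51.5, 0), so clamp is about 0.009. The sink centre is near jig x 118. I'll shut the gripper, turn the jaws along jig y, and go behind the knob while staying high.

>>> apply_moves --targets '[0.0338,-0.0637,0,0,0,0.0575,0.0338,-0.0637,0,0,0,0.0575,0.0338,-0.0637,0,0,0,0.0575,0.0338,-0.0637,0,0,0,0.0575,0.0338,-0.0637,0,0,0,0.0575,0.0338,-0.0637,0,0,0,0.0575,0.0338,-0.0637,0,0,0,0.0575,0.0338,-0.0637,0,0,0,0.0575,0.0338,-0.0637,0,0,0,0.0575,0.0338,-0.0637,0,0,0,0.0575,0.0338,-0.0637,0,0,0,0.0575,0.0338,-0.0637,0,0,0,0.0575,0,0,0,0,0,0,0,0,0,0,0,0]' --gripper 1

```text
time_s: 1.85
ee_pos: [0.4489, 0.0517, 0.3025]
tool_rot: [-0.0, 0.715, 0.699, -0.0]
ft_force: [-0.1, -0.2, -0.5]
grip_width: 0.0006
```

>>> apply_moves --targets '[0,0,-0.0415,0,0,0,0,0,-0.0415,0,0,0,0,0,-0.0415,0,0,0,0,0,-0.0415,0,0,0,0,0,-0.0415,0,0,0,0,0,-0.0415,0,0,0,0,0,-0.0415,0,0,0,0,0,0,0,0,0,0,0,0,0,0,0]'

```text
time_s: 2.98
ee_pos: [0.4494, 0.0519, 0.1292]
tool_rot: [0.0, 0.715, 0.699, 0.0]
ft_force: [0.7, -0.2, -0.8]
grip_width: 0.0002
```

```bash
python3 - <<'E'
from h import *
p,d=r.grab_frame("side");cv2.imwrite("pics/s1.png",cv2.resize(p[130:280,255:425,::-1],None,fx=4,fy=4,interpolation=cv2.INTER_CUBIC))
s=r.get_state();print(s["ee_pos"],s["ft_force"])
E
```

```text
[0.44958835 0.051783   0.12941596] [ 0.65257172 -0.00551987  0.19624988]
```

View pics/s1.png

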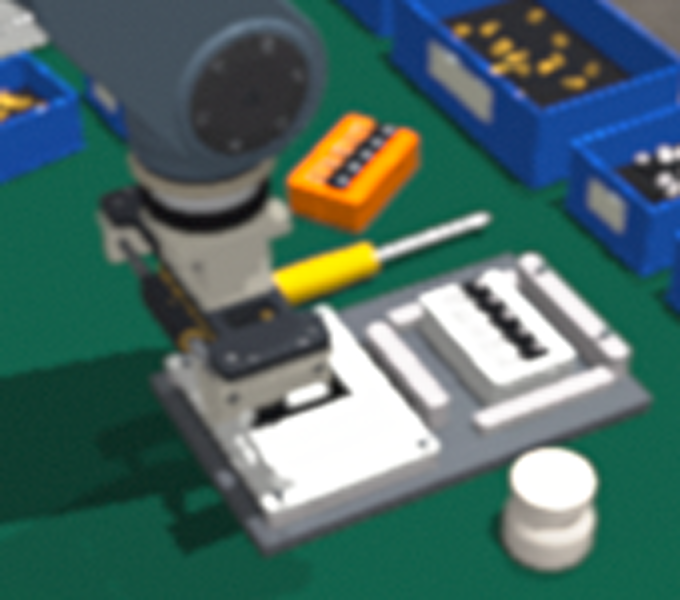

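The side view shows the shut fingers standing behind the knob at about (290,390), clear of the plate, with the jaw and sink untouched. I'll push along the first leg.

>>> apply_moves --targets '[0.0083,-0.0002,0,0,0,0,0.0083,-0.0002,0,0,0,0,0.0083,-0.0002,0,0,0,0,0.0083,-0.0002,0,0,0,0,0.0083,-0.0002,0,0,0,0,0.0083,-0.0002,0,0,0,0,0.0083,-0.0002,0,0,0,0,0.0083,-0.0002,0,0,0,0,0.0083,-0.0002,0,0,0,0,0.0083,-0.0002,0,0,0,0,0.0083,-0.0002,0,0,0,0,0.0083,-0.0002,0,0,0,0,0,0,0,0,0,0]'

```text
time_s: 4.65
ee_pos: [0.5094, 0.0499, 0.1284]
tool_rot: [0.0, 0.715, 0.699, 0.0]
ft_force: [-1.8, -0.8, 0.7]
grip_width: 0.0006
```

```bash
python3 - <<'E'
from h import *
p,d=r.grab_frame("top");cv2.imwrite("pics/t2.png",cv2.resize(p[160:280,220:370,::-1],None,fx=5,fy=5,interpolation=cv2.INTER_CUBIC))
p,d=r.grab_frame("side");cv2.imwrite("pics/s2.png",cv2.resize(p[130:280,255:425,::-1],None,fx=4,fy=4,interpolation=cv2.INTER_CUBIC))
s=r.get_state();print(s["ee_pos"],s["ft_force"]);z=np.load("jig.npz");print(z["R"].T@(s["ee_pos"][:2]-z["o"]))
E
```

```text
[0.50930069 0.04990434 0.128429  ] [ 0.32132398 -0.46355098  0.05635441]
[-0.02489618 -0.00034497]
```

View pics/t2.png

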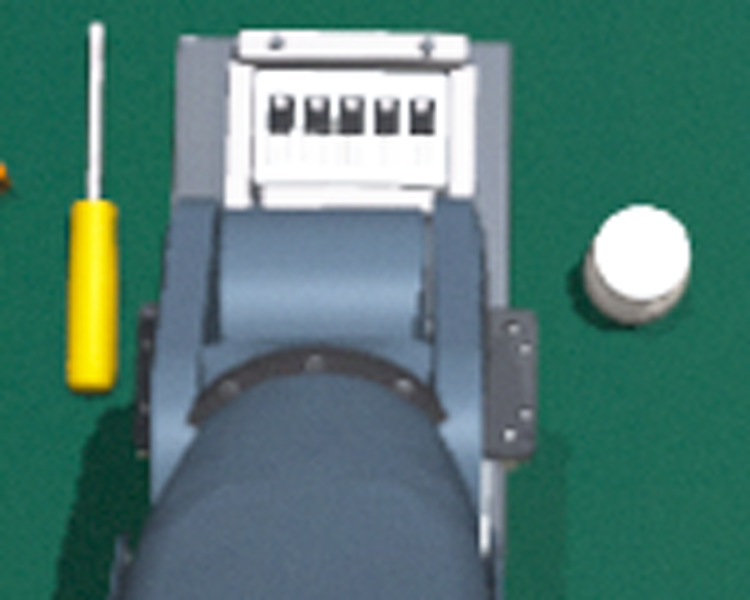

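View pics/s2.png

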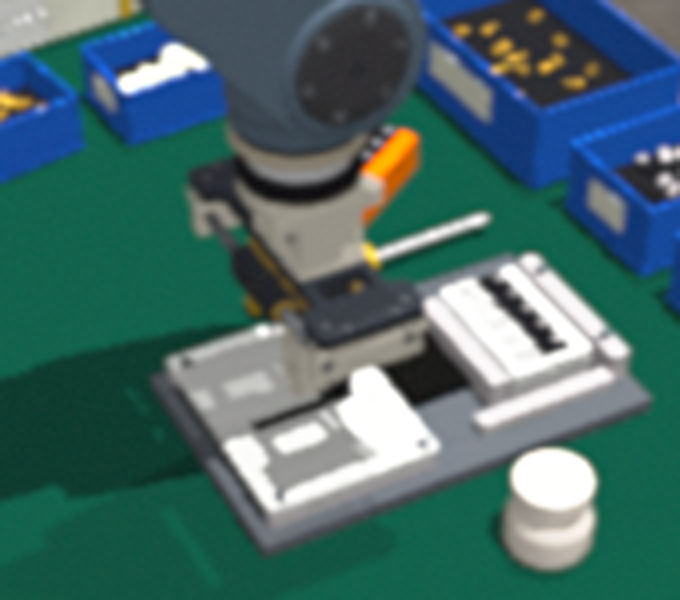

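The sink front edge has moved to crop row 70 and the jaw is against the sink's back. That puts clamp near 0.0545, which agrees with the tool position. About 6.5 mm is left, so I'll creep.

>>> apply_moves --targets '[0.0027,0,0,0,0,0,0.0027,0,0,0,0,0,0.0027,-0.0001,0,0,0,0,0.0025,-0.0001,0,0,0,0,0,0,0,0,0,0,0,0,0,0,0,0]'

```text
time_s: 5.5
ee_pos: [0.515, 0.0498, 0.1284]
tool_rot: [-0.0, 0.715, 0.699, -0.0]
ft_force: [-4.5, -0.4, 3.8]
grip_width: 0.0004
```

```bash
python3 - <<'E'
from h import *
p,d=r.grab_frame("top");cv2.imwrite("pics/t3.png",cv2.resize(p[160:280,220:370,::-1],None,fx=5,fy=5,interpolation=cv2.INTER_CUBIC))
s=r.get_state();print(s["ee_pos"],s["ft_force"]);z=np.load("jig.npz");print(z["R"].T@(s["ee_pos"][:2]-z["o"]))
E
```

```text
[0.51502926 0.04978776 0.12838473] [-5.35517437 -0.1993316   2.56933456]
[-0.01916644 -0.00033432]
```

View pics/t3.png

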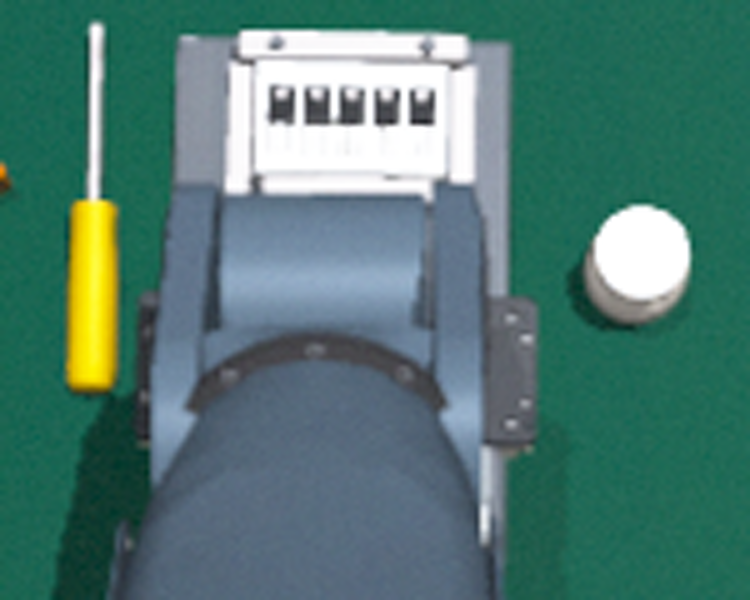

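Transistor rows moved from 95 to 87 (crop), so the sink is nearly at the stop. I'll creep on until the force shows the slot's end.

>>> apply_moves --targets '[0.0015,0,0,0,0,0,0.0015,0,0,0,0,0,0,0,0,0,0,0]'

```text
time_s: 5.92
ee_pos: [0.5169, 0.0498, 0.1284]
tool_rot: [-0.0, 0.715, 0.699, -0.0]
ft_force: [-5.2, -1.2, 2.8]
grip_width: 0.0004
```

>>> apply_moves --targets '[0.001,0,0,0,0,0,0.001,0,0,0,0,0,0,0,0,0,0,0]'

```text
time_s: 6.3
ee_pos: [0.5181, 0.0497, 0.1284]
tool_rot: [-0.0, 0.715, 0.699, -0.0]
ft_force: [-5.3, -0.5, 3.3]
grip_width: 0.0006
```

>>> apply_moves --targets '[0.001,0,0,0,0,0,0.001,0,0,0,0,0,0,0,0,0,0,0]'

```text
time_s: 6.68
ee_pos: [0.5185, 0.0497, 0.1283]
tool_rot: [-0.001, 0.715, 0.699, -0.001]
ft_force: [-9.4, -0.3, 7.1]
grip_width: 0.0007
```

```bash
python3 - <<'E'
from h import *
p,d=r.grab_frame("top");cv2.imwrite("pics/t4.png",cv2.resize(p[160:280,220:370,::-1],None,fx=5,fy=5,interpolation=cv2.INTER_CUBIC))
s=r.get_state();print(s["ee_pos"],s["ft_force"]);z=np.load("jig.npz");print(z["R"].T@(s["ee_pos"][:2]-z["o"]))
E
```

```text
[0.5185032 0.0497464 0.1283423] [-9.51661465 -1.39251521  8.67223263]
[-0.01569244 -0.00029851]
```

View pics/t4.png

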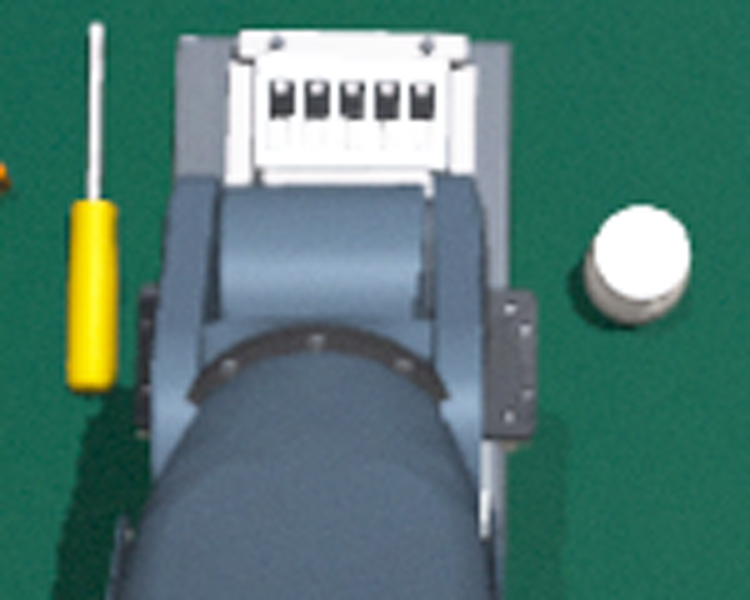

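The force rose to 9.5 N without further travel and the sink front sits against the stop bar, so the corner is reached. I'll back off and go round low to the knob's −y side.

>>> apply_moves --targets '[-0.0104,0.0002,0,0,0,0,-0.0104,0.0002,0,0,0,0,-0.0104,0.0002,0,0,0,0,-0.0104,0.0002,0,0,0,0,-0.0003,-0.015,0,0,0,0,-0.0003,-0.015,0,0,0,0,-0.0003,-0.015,0,0,0,0,-0.0003,-0.015,0,0,0,0,-0.0003,-0.015,0,0,0,0,0,0,0,0,0,0,0.0117,-0.0003,0,0,0,0,0.0117,-0.0003,0,0,0,0,0.0117,-0.0003,0,0,0,0,0.0117,-0.0003,0,0,0,0,0.0117,-0.0003,0,0,0,0,0.0117,-0.0003,0,0,0,0,0,0,0,0,0,0,0,0,0,0,0,0]'

```text
time_s: 8.98
ee_pos: [0.5356, 0.0042, 0.1283]
tool_rot: [-0.0, 0.715, 0.699, -0.0]
ft_force: [-0.6, 0.1, 0.5]
grip_width: 0.0006
```

```bash
python3 - <<'E'
from h import *
p,d=r.grab_frame("side");cv2.imwrite("pics/s5.png",cv2.resize(p[130:280,255:425,::-1],None,fx=4,fy=4,interpolation=cv2.INTER_CUBIC))
s=r.get_state();print(s["ee_pos"],s["ft_force"]);z=np.load("jig.npz");print(z["R"].T@(s["ee_pos"][:2]-z["o"]))
E
```

```text
[0.53562576 0.00419655 0.12838799] [-0.70011798  0.65850994 -0.1705487 ]
[ 0.00243744 -0.04545689]
```

View pics/s5.png

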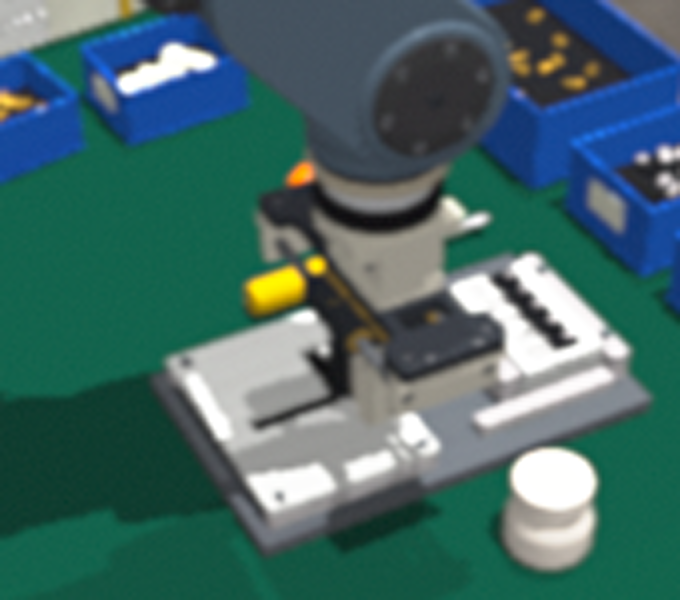

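The side view shows the fingers at (375,380), on the −y side of the knob, which stands at the corner around (340,370). I'll push sideways.

>>> apply_moves --targets '[0.0002,0.0083,0,0,0,0,0.0002,0.0083,0,0,0,0,0.0002,0.0083,0,0,0,0,0.0002,0.0083,0,0,0,0,0.0002,0.0083,0,0,0,0,0.0002,0.0083,0,0,0,0,0,0,0,0,0,0]'

```text
time_s: 9.9
ee_pos: [0.5366, 0.0345, 0.1285]
tool_rot: [-0.0, 0.715, 0.699, 0.0]
ft_force: [0.2, 0.1, 0.2]
grip_width: 0.0005
```

>>> apply_moves --targets '[0.0002,0.0083,0,0,0,0,0.0002,0.0083,0,0,0,0,0.0002,0.0083,0,0,0,0,0.0002,0.0083,0,0,0,0]'

```text
time_s: 10.4
ee_pos: [0.5371, 0.0543, 0.1284]
tool_rot: [-0.0, 0.715, 0.699, -0.0]
ft_force: [0.3, -2.0, -0.1]
grip_width: 0.0006
```

```bash
python3 - <<'E'
from h import *
p,d=r.grab_frame("side");cv2.imwrite("pics/s6.png",cv2.resize(p[130:280,255:425,::-1],None,fx=4,fy=4,interpolation=cv2.INTER_CUBIC))
s=r.get_state();print(s["ee_pos"],s["ft_force"]);z=np.load("jig.npz");print(z["R"].T@(s["ee_pos"][:2]-z["o"]))
E
```

```text
[0.53704862 0.05479082 0.12843142] [ 0.57407666 -1.0745305  -0.02630836]
[0.00273638 0.0051565 ]
```

View pics/s6.png

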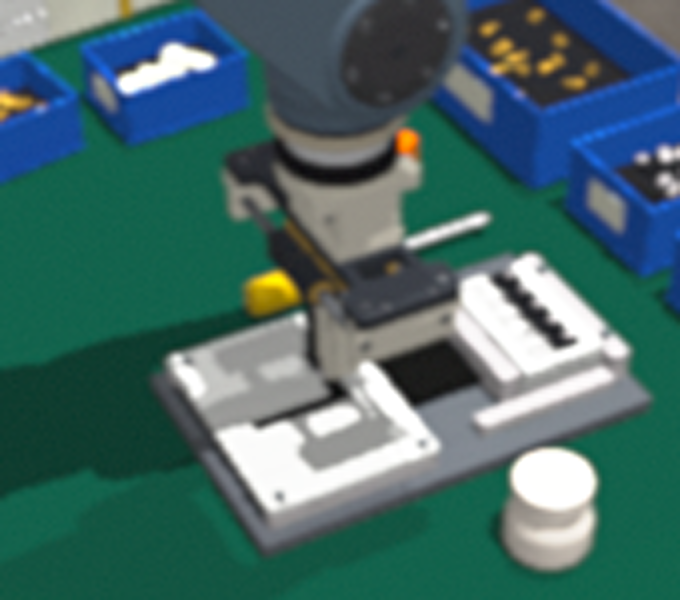

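The reaction is −2 N in y, so the knob is moving ahead of the finger, and the jaw still holds the sink. About 10 mm is left.

>>> apply_moves --targets '[0.0001,0.005,0,0,0,0,0.0001,0.005,0,0,0,0,0.0001,0.005,0,0,0,0,0,0.001,0,0,0,0,0,0.001,0,0,0,0]'

```text
time_s: 11.08
ee_pos: [0.5372, 0.0642, 0.1284]
tool_rot: [0.0, 0.715, 0.699, 0.0]
ft_force: [-0.3, -1.4, 0.0]
grip_width: 0.0004
```

>>> apply_moves --targets '[0,0.001,0,0,0,0,0,0.001,0,0,0,0,0,0.001,0,0,0,0]'

```text
time_s: 11.45
ee_pos: [0.5373, 0.066, 0.1284]
tool_rot: [0.0, 0.715, 0.699, 0.0]
ft_force: [0.4, -1.3, -0.3]
grip_width: 0.0006
```

>>> apply_moves --targets '[0,0.0012,0,0,0,0,0,0.0012,0,0,0,0,0,0.0012,0,0,0,0]'

```text
time_s: 11.82
ee_pos: [0.5373, 0.0673, 0.1285]
tool_rot: [0.001, 0.715, 0.699, -0.0]
ft_force: [-0.1, -12.4, 1.2]
grip_width: 0.0007
```

The force jumped to 12 N, so the knob is at the slot's end. I'll back off, raise the tool, swing aside and check.

>>> apply_moves --targets '[0,-0.01,0,0,0,0,0,-0.02,0,0,0,0,0,-0.02,0,0,0,0,0,0,0.04,0,0,0,0,0,0.06,0,0,0,0,0,0.06,0,0,0,0,0,0.06,0,0,0,-0.05,-0.06,0,0,0,0,-0.05,-0.06,0,0,0,0,-0.05,-0.06,0,0,0,0,-0.05,-0.06,0,0,0,0,-0.05,-0.06,0,0,0,0,-0.05,-0.06,0,0,0,0,0,-0.06,0,0,0,0,0,-0.06,0,0,0,0,0,0,0,0,0,0,0,0,0,0,0,0]'

```text
time_s: 13.95
ee_pos: [0.3569, -0.2496, 0.2603]
tool_rot: [-0.0, 0.715, 0.699, 0.0]
ft_force: [-0.0, -0.3, 0.0]
grip_width: 0.0007
```

```bash
python3 - <<'E'
from h import *
p,d=r.grab_frame("top");cv2.imwrite("pics/t7.png",p[:,:,::-1]);cv2.imwrite("pics/t7c.png",cv2.resize(p[160:280,220:370,::-1],None,fx=5,fy=5,interpolation=cv2.INTER_CUBIC))
s=r.get_state();print(s["ee_pos"],s["ft_force"])
E
```

```text
[ 0.3569804  -0.24931459  0.26032206] [-0.10505561  0.22553874  0.05701043]
```

View pics/t7.png

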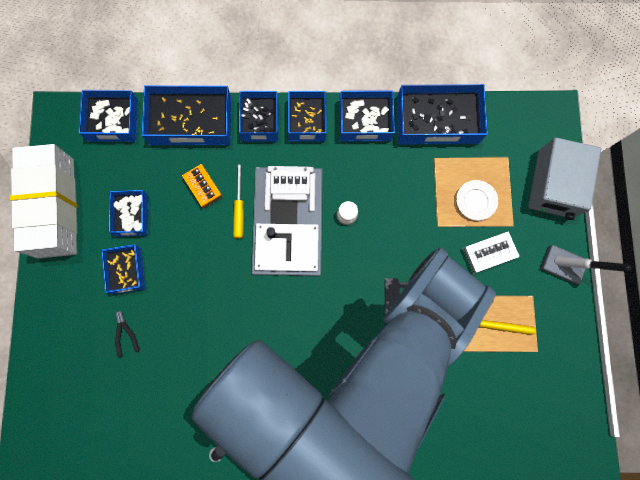

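View pics/t7c.png

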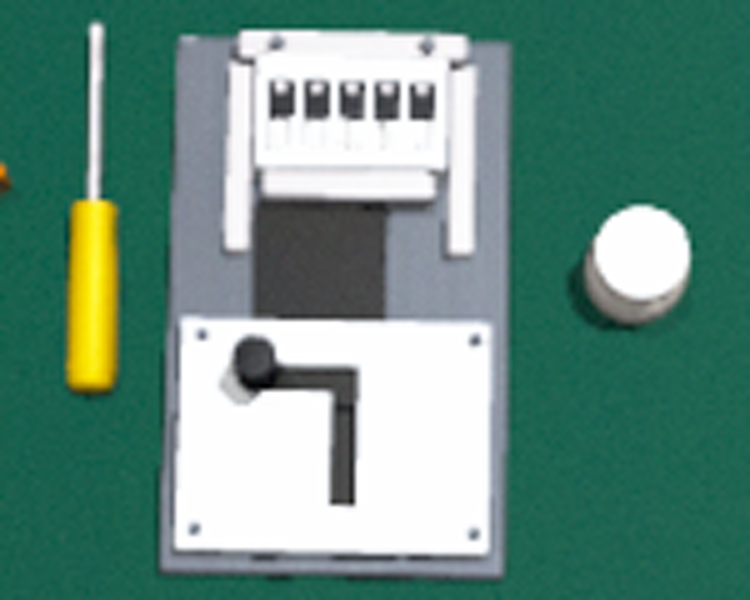

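The knob is at crop (255,357), at the slot's far end, and the jaw is against the sink, which is against the stop. The driver, tub and bins are where they were. One numerical check, then I hand in.

```bash
python3 - <<'E'
from h import *
f=lambda x,y:(220+(x+.5)/5-.5,160+(y+.5)/5-.5)
z=np.load("jig.npz");tj=lambda w:np.round(z["R"].T@(w[:2]-z["o"])*1e3,1)
print("knob",tj(onz("top",*f(255,356),.075)));print("jaw front edge",tj(onz("top",*f(348,172),.036)))
print("sink rear/sides",[tj(onz("top",*f(*p),.042)) for p in((350,169),(258,120),(446,120))])
r.close_job()
E
```

```text
knob [ 2.4 44.7]
jaw front edge [109.4   1. ]
sink rear/sides [array([109.5,  -0.2]), array([135.1,  48.7]), array([136.9, -50. ])]
the job is handed in; nothing more can be done
```

The heat sink is clamped and locked, and the job was handed in at about 14 s of the 42 s allowed. `close_job` gives no verdict, so the result rests on my own checks.

With the fingers shut, I pushed the knob along the first leg until the force showed the corner (about 9.5 N). I then went round to its −y side and pushed it along the locking leg until it met the end (about 12 N). Afterwards I lifted clear, so the arm touches nothing.

| Last check (top camera) | Measured | Target |
|---|---|---|
| Knob, jig x | 2.4 mm (clamp about 0.062) | clamp above 0.055 |
| Knob, jig y | 44.7 mm | pin above 0.040, full end 45 mm |
| Jaw front face, jig x | 109.4 mm | 110.5 mm when fully closed |
| Sink centre, jig x | about 139.5 mm | 134–147 mm |
| Sink centre, jig y | about −0.7 mm | within ±8 mm |

- **Disagreement:** both ends came 1–2 mm later than my calibrated estimate. That is within the camera's stated 2 mm accuracy, and the force rises confirmed both contacts.
- **Bystanders:** by eye in the last top view, the visible ones are where they were at the start. The spatula is partly hidden by the arm in that picture. The arm passed over it about 0.17 m up at the fingertips with no contact force.

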